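# Hang glaze test tiles round a bent drying rail

### The arm

A 6-joint arm with a two-finger parallel gripper is mounted at the origin on the work surface. World frame = base frame: x ahead of the robot, y to its left, z up, the work surface at z = 0. Lengths are in m, angles in rad, forces in N, time in s.
With the tool pointing down it reaches from about 0.35 to 0.775 m from the base axis. Payload 5.5 kg.
Tool frame: the origin (TCP) lies on the mounting face of the last link; the fingertips stand 173 mm ahead of it and the grasp point (between the pads) lies 155 mm ahead of it (manip.grip_depth is the distance from the TCP to the grasp point, in m); z points along the fingers, y is the line along which they close (so a half turn about z gives the same grasp; the last joint's range is limited). The gripper opens to 85 mm and grips with 20 to 120 N. Pads are 22 mm wide; open, the fingers measure 114 mm over their backs; the gripper's body (76 mm by 85 mm) begins 54 mm behind the grasp point. The pads swing forward as they close: fully open they stand 13 mm farther back than shut.
Start: joints at [1.05, 0.313, 0.046, 1.304, 0, 1.431], TCP at [0.214, 0.534, 0.405] pointing down, gripper open.
Joint ranges: [-2.76, 2.76], [-0.86, 1.69], [-1.03, 1.26], [-2.2, 2.34], [-1.47, 1.5], [-3.14, 3.14]. Speed limits (rad/s): [2.57, 2.57, 3.14, 3.14, 3.14, 3.14].

### API

Orientations are given as a unit quaternion [w, x, y, z].
In Python, from station import readout, optics, finish_job, manip gives the robot as it stands.
- The arm moves only by the tool arm_command, never from a script. Its arguments are lists of equal length, an entry for each row: "xyz": the shift along the tool's x, y, z in cm, a list of three; "spin": the turn about the tool's z in rad. In form: {"xyz": [[tx, ty, tz], ...], "spin": [spin, ...]}. A call has 1 to 5 rows; each row is the pose to reach, as a shift and turn from the pose commanded when the call began, along the tool's axes at that moment; what a row does not reach only later rows make up. A row lasts 1/8 s, in which the tool goes at most 62.5 mm and 10.7 degrees, less where a joint would pass 70% of its speed; a pose out of reach is approached as far as the arm can. A call with a gripper value outside its range is refused whole. "grip" is the opening, from -1 (shut) to 1 (fully open), set as the call begins (left out, the last holds). The fingers move at their own pace and stop on an object; the grip force is fixed at half the most. Time passes only in rows, so rows that repeat a pose let the fingers close. It gives the time, the measured TCP pose, the force, the opening and the grip force at its end, in the units of the state.
- readout.get_obs(): the state, without advancing time (a new reading comes with each control period).
- optics.read_camera(name): name is "scene" or "top" or "wrist"; returns the picture (480x640x3 uint8, red, green, blue); there is no depth.
- optics.camera_info(name): a dict with "camera_matrix" (3x3 intrinsics, pixels), "distortion" ([k1, k2, p1, p2, k3] as OpenCV has them; the pictures are not rectified), "rvec" (rotation vector, rad) and "tvec" (3), from world to camera coordinates, as OpenCV has them; the wrist camera has in their place "tool_from_camera" (4x4, takes a point from camera to tool coordinates, whose origin is the TCP and whose axes are the flange's). Camera axes: x right, y down, z forward; pixel columns grow to the right and rows downward; lengths in m; the calibration is good to about 2 mm. A picture is of the moment at which its call begins: read the wrist's pose just before it. camera_info takes no time and is no camera call.
- finish_job(): hands the job in; it is judged then, once.
The state is a dict: "clock": time; "joint_positions": joint angles; "qd": joint speeds; "effort": joint torques, N m; "eef_pos": TCP position; "ee_rot": TCP orientation; "force": force on the tool from outside, world axes, zero at the start; "wrist_torque": the same for the moment, N m; "grip_width": finger opening in m; "finger_force": force on a finger pad.
Only numpy, scipy, OpenCV 4.12 (cv2) and the standard library are available. Lean on these libraries where they do the work, as an engineer would, in place of code of your own. Each camera call takes 0.05 s, during which the arm holds its last target. There are 200 camera calls.

### The job

Gently slide the blue glaze test tile, which hangs on the outer leg of the bent steel rail, round the bend onto the straight drying leg over the drip tray, far enough along to leave room; then take the green tile from the wooden rack, thread it over the rail's open end and slide it round the bend too, so that both hang freely on the drying leg. Do not force a tile that binds, and leave the other tiles and pots standing where they are.

Things in the scene. Friction and masses are not known exactly. Their poses are not given: they have to be found in the camera images.
- rail: fixed level round steel rod, 8 mm thick, axis 140 mm above the table, bent once by 1.2 rad. Origin on the table under the corner where the axes of its two legs cross; z up. The outer leg lies along own -y, its open tip 175 mm from the corner. Coming from the tip (+y) the rod turns right: the drying leg leaves the corner 1.2 rad clockwise from +y, towards +x, and ends in a post
- drying_leg: fixed wooden post and grey drip tray of the rail. Origin on the table at the rail's corner, own x along the drying leg away from the bend, z up. The post (24 x 40 mm, 154 mm high) closes the drying leg: its face is at x = 165 mm. The tray lies on the table under the leg, x 35 to 190 mm, 110 mm wide, 16 mm high
- rail_tip (a point): open tip of the rail (on the rod's axis, start of the 4 mm round end cap); axes as the rail's
- bend_start (a point): point on the rod's axis where the outer leg meets the bend, 34 mm from the corner; axes as the rail's. The bend is an arc of 50 mm radius (rod axis) from here to bend_end; its centre is at own x = 50 mm
- bend_end (a point): point on the rod's axis where the bend meets the drying leg; x along the drying leg towards the post, z up
- leg_end (a point): point on the rod's axis at the post's face, end of the drying leg; axes as bend_end
- blue_tile: test tile, upright: 46 mm wide (own y), 16 thick (x), 115 tall (z), 0.10 to 0.19 kg; origin at the centre of its underside. A 16 mm hole runs through its thickness (along x), centre 70 mm above the underside. Above 87 mm it narrows to a grip tab 30 mm wide (y), 16 thick. Glazed blue, bare clay round the hole. Starts hanging by its hole on the outer leg, free to slide and swing
- green_tile: test tile, upright: 46 mm wide (own y), 16 thick (x), 115 tall (z), 0.10 to 0.19 kg; origin at the centre of its underside. A 16 mm hole runs through its thickness (along x), centre 70 mm above the underside. Above 87 mm it narrows to a grip tab 30 mm wide (y), 16 thick. Glazed green, bare clay round the hole. Starts standing in one of the three slots of the rack
- blue_tile_hole (a point): centre of the blue tile's hole: in the middle of its thickness; axes as the tile's (x through the hole, z up)
- green_tile_hole (a point): centre of the green tile's hole: in the middle of its thickness; axes as the tile's (x through the hole, z up)
- rack: fixed pine tile rack 190 x 75 mm, 38 mm high; origin on the table under its centre. Three slots 60 mm apart along own x (middle one at the origin), each 19 mm (x) by 59 mm (y), its floor 12 mm above the table; the tiles stand in them with own axes along the rack's. The slots are closed at all sides to at least 32 mm above the table: lift a tile straight up
- white_tile: as the green tile but white; bystander in another slot of the rack
- brown_tile: as the green tile but brown; bystander in another slot of the rack
- bud_vase_near: loose white bud vase, 50 mm wide and 95 mm tall, origin at the centre of its underside; bystander on the -x side of the outer leg. The tiles on the rail pass through the gap between the two bud vases
- bud_vase_far: loose grey-green bud vase, 50 mm wide and 95 mm tall, origin at the centre of its underside; bystander on the +x side of the outer leg
- spotted_bowl: loose white bowl, 90 mm wide, 50 mm high; origin at the centre of its underside; bystander
- round_vase: loose round white vase, 110 mm wide, 108 mm high; origin at the centre of its underside; bystander
- brush_pot: loose white pot with green stripes, 72 mm wide and 100 mm high, brushes stick up to 165 mm; origin at the centre of its underside; bystander
Things that resemble listed ones, but are neither listed nor needed, are in the scene too. What is shaped like the green_tile but red is not meant.

How it is judged:
By the outcome, as a careful person would: the job done as asked, in the order asked, and still so for the second after the job is handed in, with the robot touching nothing.
It also fails if it takes over 72 s, if anything falls off the work surface, if the arm or the gripper's body presses on something with over 40 N, if the wrist force passes 120 N, or if a joint passes its speed limit or range.

## Working session

There is one attempt and no reset: what is moved stays moved. The work goes in short steps, Python scripts to look and compute and a tool call to move; the robot and the scene stay as the last step left them, time stands still between calls to the robot, and variables do not carry over. Pictures are saved under pics/ and viewed, at most 10 in all, crops included, and the job is handed in when it is done.

Besides the shell and the picture viewer there is one more tool, called after "Request:" as a command line: name --pt "numbers of a row" for each row, then --argument value for the rest. arm_command: Moves the arm, as the interface text tells. Its arguments: {"type":"object","properties":{"xyz":{"type":"array"},"spin":{"type":"array"},"grip":{"type":"number"}},"required":["xyz","spin"]}

```bash
ls; mkdir -p pics; python3 - <<'E'
from station import readout, optics, manip
import cv2
o=readout.get_obs(); print(o)
print(manip.grip_depth)
for n in ("scene","top","wrist"):
    im=optics.read_camera(n); cv2.imwrite(f"pics/{n}0.png",im[:,:,::-1]); print(n,optics.camera_info(n))
E
```

```text
pics
{'clock': 0.0, 'joint_positions': array([ 1.05041667e+00,  3.14000024e-01,  4.49989586e-02,  1.30355666e+00,
       -6.25752526e-06,  1.43118059e+00]), 'qd': array([ 8.75404698e-04, -2.10697975e-03,  3.21510111e-05, -2.75934649e-04,
       -6.66247417e-05,  3.53064717e-04]), 'effort': array([-7.47812119e-04, -4.80627322e+01,  2.98534244e+01,  1.91447436e-02,
       -1.25901861e-04,  3.86108681e-06]), 'eef_pos': array([0.21361485, 0.53365417, 0.40381695]), 'ee_rot': array([-2.82421937e-04,  1.89233893e-01,  9.81931646e-01, -8.34191386e-04]), 'force': array([-0.57110795, -0.16117613, -0.01160254]), 'wrist_torque': array([-5.82423305e-02, -5.33172737e-02, -4.35244740e-05]), 'finger_force': 0.0, 'grip_width': 0.08573449572810084}
0.1547
scene {'camera_matrix': array([[543.58922236,   0.        , 309.09089177],
       [  0.        , 543.58922236, 237.58541023],
       [  0.        ,   0.        ,   1.        ]]), 'distortion': array([-0.08167099,  0.        ,  0.        ,  0.        ,  0.        ]), 'rvec': array([ 0.74600152,  2.74621467, -0.91611374]), 'tvec': array([ 0.46455086, -
[... 329 characters left out ...]
69,  0.06991684]), 'tvec': array([0.01835889, 0.52157596, 1.39719855])}
wrist {'camera_matrix': array([[372.90216186,   0.        , 319.96273168],
       [  0.        , 372.90216186, 235.6429107 ],
       [  0.        ,   0.        ,   1.        ]]), 'distortion': array([-0.06034344,  0.        ,  0.        ,  0.        ,  0.        ]), 'tool_from_camera': array([[ 1.10140586e-03, -9.46742546e-01, -3.21989656e-01,
         8.30374820e-02],
       [ 9.99999131e-01,  1.27612935e-03, -3.31566709e-04,
         6.01190980e-05],
       [ 7.24808760e-04, -3.21989011e-01,  9.46743129e-01,
         3.09978407e-02],
       [ 0.00000000e+00,  0.00000000e+00,  0.00000000e+00,
         1.00000000e+00]])}
```

View pics/scene0.png

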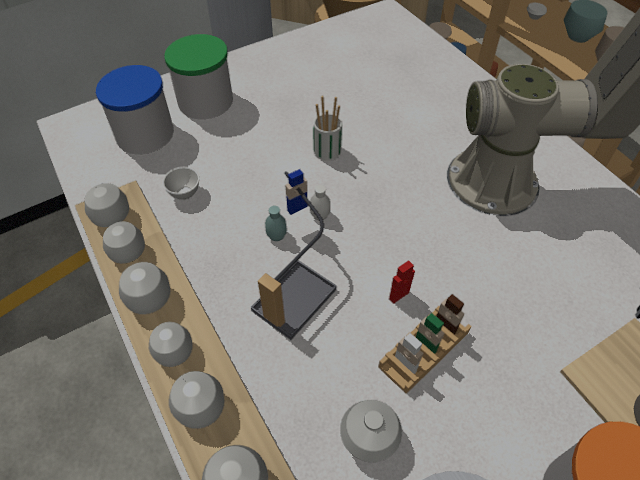

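View pics/top0.png

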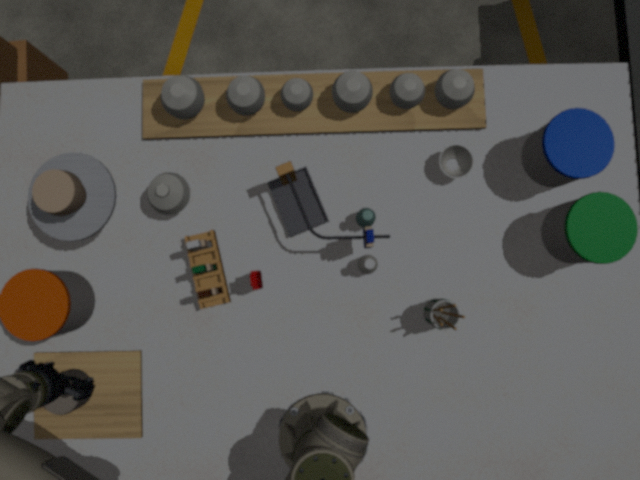

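The scene shows the blue tile on the rail at (297,190) with the post at (270,300), the rack with the green tile at (430,332), and the red decoy at (402,282). In the top view the rail tip is at (388,237), the blue tile at (369,237), the post at (287,170), the rack at (207,270) and green at (205,269).

```bash
cat > h.py <<'E'
import numpy as np, cv2
from station import readout, optics, manip
from scipy.spatial.transform import Rotation as R
def cam(n):
    i=optics.camera_info(n); return i["camera_matrix"],i["distortion"],cv2.Rodrigues(i["rvec"])[0] if "rvec" in i else None,i.get("tvec"),i
def ray(n,px,obs=None):
    K,d,Rm,t,i=cam(n)
    p=cv2.undistortPoints(np.float64(px).reshape(-1,1,2),K,d).reshape(-1,2)
    v=np.c_[p,np.ones(len(p))]
    if Rm is not None: return -Rm.T@t, v@Rm
    q=obs["ee_rot"]; Rt=R.from_quat([q[1],q[2],q[3],q[0]]).as_matrix(); T=i["tool_from_camera"]
    return obs["eef_pos"]+Rt@T[:3,3], v@(Rt@T[:3,:3]).T
def onz(n,px,z,obs=None):
    c,v=ray(n,px,obs); return c+v*((z-c[2])/v[:,2])[:,None]
def proj(n,P,obs=None):
    K,d,Rm,t,i=cam(n)
    if Rm is None:
        q=obs["ee_rot"]; Rt=R.from_quat([q[1],q[2],q[3],q[0]]).as_matrix(); T=i["tool_from_camera"]
        Rm=(Rt@T[:3,:3]).T; t=-Rm@(obs["eef_pos"]+Rt@T[:3,3])
    return cv2.projectPoints(np.float64(P).reshape(-1,1,3),cv2.Rodrigues(Rm)[0],np.float64(t),K,d)[0].reshape(-1,2)
def tri(a,pa,b,pb):
    c1,v1=ray(a,pa);c2,v2=ray(b,pb);v1=v1[0]/np.linalg.norm(v1[0]);v2=v2[0]/np.linalg.norm(v2[0])
    s=np.linalg.lstsq(np.c_[v1,-v2],c2-c1,rcond=None)[0];p,q=c1+s[0]*v1,c2+s[1]*v2
    return (p+q)/2,np.linalg.norm(p-q)
def mask(im,lo,hi): return cv2.inRange(cv2.cvtColor(im,cv2.COLOR_RGB2HSV),lo,hi)
E
cat > m.py <<'E'
from h import *
t=cv2.imread("pics/top0.png")[:,:,::-1].copy(); s=cv2.imread("pics/scene0.png")[:,:,::-1].copy()
for nm,lo,hi in (("blue",(110,120,30),(125,255,255)),("green",(60,100,30),(85,255,255))):
    for n,im,box in (("top",t,(150,150,420,330)),("scene",s,(250,150,480,400))):
        m=mask(im,lo,hi); z=np.zeros_like(m); x0,y0,x1,y1=box; z[y0:y1,x0:x1]=m[y0:y1,x0:x1]
        k,_,st,c=cv2.connectedComponentsWithStats(z)
        for j in range(1,k):
            if st[j,4]>8: print(nm,n,st[j],c[j].round(1))
# rod: dark pixels right part
g=t.max(2)
for c in (335,340,345,350,355,378,382,385,387,388,389,390,391): 
    col=g[228:246,c].astype(int); print(c,228+np.argmin(col),col.min(),col.max())
A=cv2.resize(t[140:320,170:410],None,fx=3.3,fy=3.3,interpolation=cv2.INTER_CUBIC)
cv2.imwrite("pics/tz.png",A[:,:,::-1])
E
python3 m.py
```

```text
blue top [365 230   9  13  85] [369.2 235.8]
blue scene [288 170  15  17 185] [295.4 177.8]
blue scene [304 192   3   5   9] [305.4 193.9]
blue scene [287 195  20  19 243] [295.6 204.2]
green top [193 266  12   7  70] [198.5 269.1]
green scene [319 150   2   7  11] [319.4 152.7]
green scene [425 314  19  20 228] [433.6 323.1]
green scene [416 332  23  21 151] [426.5 342.2]
335 237 49 116
340 238 38 116
345 238 40 116
350 238 41 113
355 237 45 116
378 236 47 116
382 236 46 118
385 236 49 117
387 236 49 117
388 236 48 117
389 236 70 117
390 236 94 117
391 236 108 116
```

View pics/tz.png

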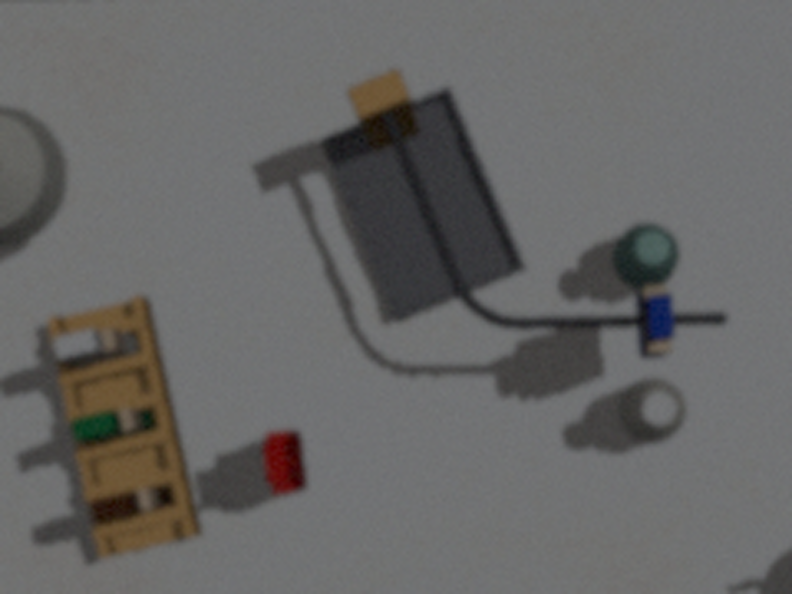

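The zoom shows the outer leg running right to the tip at about (723,318), the blue tab at (657,318), the drying leg from (460,290) to (400,150), the post at (380,95), and the green tab at (95,428) in the rack's middle slot. White is at (75,345), brown at (110,508), and the red decoy stands apart at (283,462).

```bash
cat > m2.py <<'E'
from h import *
t=cv2.imread("pics/top0.png")[:,:,::-1].copy(); g=t.max(2).astype(float)
def cen(v): w=np.clip(np.median(v)-12-v,0,None); return (w*np.arange(len(v))).sum()/w.sum()
out=np.array([(c,230+cen(g[230:246,c])) for c in list(range(334,352))+list(range(377,388))])
dry=np.array([(282+0,0)])
dry=[]
for r in range(186,222):
    x0=int(round(291.2+(r-185.5)*18.2/42.4)); v=g[r,x0-5:x0+6]; w=np.clip(np.percentile(v,60)-8-v,0,None); dry.append((x0-5+(w*np.arange(11)).sum()/max(w.sum(),1e-6),r))
O=onz("top",out,.141)[:,:2]; D=onz("top",dry,.141)[:,:2]
def line(P):
    vx,vy,x,y=cv2.fitLine(np.float32(P),cv2.DIST_HUBER,0,.001,.001).ravel(); d=np.array([vx,vy]);p=np.array([x,y]); 
    print("resid",np.abs((P-p)@[-d[1],d[0]]).max()); return p,d
p,d=line(O); d=d*np.sign(d[1]); q,e=line(D); e*=np.sign(e[0])
s=np.linalg.solve(np.c_[d,-e],q-p); C=p+s[0]*d
tip=onz("top",[(389.3,236.4)],.14)[0,:2]
print("corner",C,"outer dir yaw",np.arctan2(d[1],d[0]),"dry yaw",np.arctan2(e[1],e[0]),"bend",np.arctan2(d[1],d[0])-np.arctan2(e[1],e[0]),"tip",tip,np.linalg.norm(tip-C))
b=onz("top",[(369.2,235.8)],.18)[0]; print("blue",b,"dist corner",np.linalg.norm(b[:2]-C),"lat",(b[:2]-C)@[d[1],-d[0]])
print("blue tri",tri("top",[(369.2,235.8)],"scene",[(295.4,177.8)]))
# green top face: tab top z=.127
m=mask(t,(60,100,30),(85,255,255)); m[:, :185]=0; m[:,215:]=0; m[:250]=0; m[300:]=0
pts=np.argwhere(m)[:,::-1]; print("green",cv2.minAreaRect(pts.astype(np.float32)),onz("top",[pts.mean(0)],.12))
# rack by wood colour
m=mask(t,(8,60,60),(25,255,255)); z=np.zeros_like(m); z[225:315,180:235]=m[225:315,180:235]
r=cv2.minAreaRect(np.argwhere(z)[:,::-1].astype(np.float32)); P=onz("top",cv2.boxPoints(r),.036); print("rack",r,P.mean(0),np.linalg.norm(P-np.roll(P,1,0),axis=1),np.arctan2(*(P-np.roll(P,1,0))[:,1::-1].T[::1]) if 0 else [np.arctan2(v[1],v[0]) for v in P-np.roll(P,1,0)])
E
python3 m2.py
```

```text
resid 0.003590451565383745
resid 0.0006743116162000246
corner [0.49380663 0.00649641] outer dir yaw 1.585051 dry yaw 0.36778072 bend 1.2172703 tip [ 0.49514463 -0.16976272] 0.17626420432274553
blue [ 0.49531668 -0.11955146  0.18      ] dist corner 0.12605691151671852 lat -0.0002868004252086464
blue tri (array([ 0.49681661, -0.12101512,  0.16879026]), np.float64(0.0018283466103276211))
green ((203.5, 269.0), (6.0, 21.0), 90.0) [[0.43221944 0.28121116 0.12      ]]
rack ((206.4539794921875, 268.9882507324219), (74.69026184082031, 32.07687759399414), 77.73522186279297) [0.43346026 0.28117322 0.036     ] [0.18886045 0.0816671  0.18865925 0.08084146] [np.float64(0.20241184684050773), np.float64(-1.3866094805049671), np.float64(-2.943539435431581), np.float64(1.7573084397460736)]
```

Request:
arm_command --pt "-6 -6 0" --pt "-12 -12 0" --pt "-18 -18 0" --pt "-22 -22 0" --pt "-25 -25 0" --spin '[0,0,0,0,0]'

```text
clock: 0.78
eef_pos: [0.337, 0.2448, 0.4046]
ee_rot: [0.0, 0.189, 0.982, 0.0]
force: [1.0, -0.1, -0.4]
grip_width: 0.0851
finger_force: 0.0
```

Request:
arm_command --pt "-5 -5 0" --pt "-10 -10 0" --pt "-15 -15 0" --pt "-20 -20 0" --pt "-25.4 -25.2 0" --spin '[0.18,0.36,0.54,0.72,0.9]'

```text
clock: 1.4
eef_pos: [0.4608, -0.0425, 0.4047]
ee_rot: [0.0, 0.6, 0.8, 0.0]
force: [0.9, 1.3, -0.2]
grip_width: 0.0853
finger_force: 0.0
```

```bash
cat >> h.py <<'E'
def go(x,y,z,yaw):
    "shift in tool axes (cm) and spin to reach a TCP position and tool-x yaw"
    o=readout.get_obs(); q=o["ee_rot"]; M=R.from_quat([q[1],q[2],q[3],q[0]]).as_matrix()
    y0=np.arctan2(M[1,0],M[0,0]); s=-(yaw-y0); s=(s+np.pi)%(2*np.pi)-np.pi
    print("t",round(o["clock"],2),"pos",o["eef_pos"].round(4),"yaw",y0.round(4),"tilt",M[:,2].round(4),"F",o["force"].round(1),"w",round(o["grip_width"],4),"q6",o["joint_positions"][5].round(2),"-> xyz",(100*M.T@(np.array([x,y,z])-o["eef_pos"])).round(2),"spin",s.round(3))
E
python3 -c "
from h import *
go(.4955,-.120,.40,1.577)"
```

```text
t 1.4 pos [ 0.4608 -0.0425  0.4047] yaw 1.8544 tilt [ 5.e-04  3.e-04 -1.e+00] F [ 0.9  1.3 -0.2] w 0.0853 q6 1.02 -> xyz [-8.41  1.16  0.47] spin 0.277
```

Request:
arm_command --pt "-4 0.5 0.2" --pt "-8.2 1.1 0.4" --pt "-8.2 1.1 0.4" --pt "-8.2 1.1 0.4" --spin '[0.14,0.27,0.27,0.27]'

```text
clock: 1.9
eef_pos: [0.4941, -0.1156, 0.4003]
ee_rot: [-0.001, 0.7, 0.714, -0.0]
force: [0.4, 1.2, 0.0]
grip_width: 0.0854
finger_force: 0.0
```

```bash
cat > w.py <<'E'
import sys
from h import *
o=readout.get_obs(); im=optics.read_camera("wrist"); n=sys.argv[1]
cv2.imwrite(f"pics/{n}.png",im[:,:,::-1]); import pickle; pickle.dump(o,open(f"pics/{n}.pkl","wb"))
go(.4955,-.120,.40,1.577)
E
python3 w.py w1
```

```text
t 1.95 pos [ 0.494  -0.1151  0.4005] yaw 1.5921 tilt [-9.e-04  7.e-04 -1.e+00] F [-0.5 -0.  -0.5] w 0.0851 q6 1.16 -> xyz [-0.49  0.14  0.05] spin 0.015
```

View pics/w1.png

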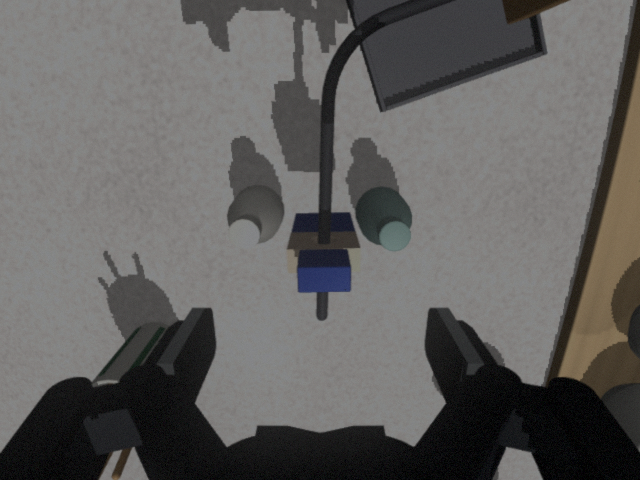

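The wrist view shows the blue tab's top face at about (299–351, 264–291), the rod tip at (322,319), and the rod running up through (327,160). The vase mouths are at (244,234) and (395,236), clear of the tile on both sides.

```bash
python3 - <<'E'
from h import *
import pickle
o=pickle.load(open("pics/w1.pkl","rb")); im=cv2.imread("pics/w1.png")[:,:,::-1].copy()
m=mask(im,(110,120,95),(125,255,255)); m[:262]=0
p=np.argwhere(m)[:,::-1].astype(np.float32); r=cv2.minAreaRect(p); print(r)
B=onz("wrist",cv2.boxPoints(r),.181,o); print("top face",B.mean(0),np.linalg.norm(B-np.roll(B,1,0),axis=1),[np.arctan2(v[1],v[0]).round(3) for v in B-np.roll(B,1,0)])
g=im.max(2).astype(float); L=[]
for y in list(range(110,205,4))+list(range(296,314,2)):
    x0=int(round(329-(y-100)*7/210)); v=g[y,x0-14:x0+15]; w=v<70; idx=np.where(w)[0]
    if len(idx)>4: L.append((x0-14+(idx[0]+idx[-1])/2,y))
P=onz("wrist",L,.14,o); print(P[::5,:2].round(4)); k=np.polyfit(P[:,1],P[:,0],1); print("rod yaw",np.pi/2-np.arctan(k[0]),"x at y=-.12,-.17:",np.polyval(k,[-.12,-.17]),"res",np.abs(P[:,0]-np.polyval(k,P[:,1])).max())
print("tip",onz("wrist",[(322,320)],.14,o)); print("vases",onz("wrist",[(244,234),(395,236)],.095,o))
E
```

```text
((323.5, 279.5), (23.0, 51.0), 90.0)
top face [ 0.49584024 -0.12235321  0.181     ] [0.01409533 0.02804434 0.01409845 0.0286889 ] [np.float64(1.573), np.float64(0.022), np.float64(-1.523), np.float64(-3.12)]
[[ 0.496  -0.0326]
 [ 0.496  -0.044 ]
 [ 0.4958 -0.0558]
 [ 0.4961 -0.0678]
 [ 0.4964 -0.0803]
 [ 0.496  -0.1558]
 [ 0.4958 -0.1637]]
rod yaw 1.570046432417262 x at y=-.12,-.17: [0.4959592  0.49592171] res 0.0004085880425654387
tip [[ 0.49638693 -0.17327915  0.14      ]]
vases [[ 0.43480444 -0.12565588  0.095     ]
 [ 0.55233512 -0.12473842  0.095     ]]
```

Request:
arm_command --pt "-0.4 0.1 2.5" --pt "-0.75 0.2 5" --pt "-0.75 0.2 7.2" --pt "-0.75 0.2 7.2" --spin '[0.02,0.02,0.02,0.02]'

```text
clock: 2.45
eef_pos: [0.4956, -0.1217, 0.3275]
ee_rot: [-0.002, 0.706, 0.708, -0.001]
force: [0.6, -0.6, 1.5]
grip_width: 0.0855
finger_force: 0.0
```

Request:
arm_command --pt "0 0 0" --pt "0 0 0" --pt "0 0 0" --pt "0 0 0" --pt "0 0 0" --spin '[0,0,0,0,0]' --grip -0.35

```text
clock: 3.08
eef_pos: [0.4968, -0.1233, 0.3296]
ee_rot: [0.001, 0.707, 0.707, 0.0]
force: [-0.8, 0.3, 6.5]
grip_width: 0.0291
finger_force: 56.4
```

```bash
python3 w.py w2
```

```text
t 3.12 pos [ 0.4968 -0.1233  0.3296] yaw 1.5707 tilt [ 1.3e-03 -2.0e-04 -1.0e+00] F [-2.1  1.5  6.4] w 0.029 q6 1.17 -> xyz [ 0.33 -0.12 -7.04] spin -0.006
```

View pics/w2.png

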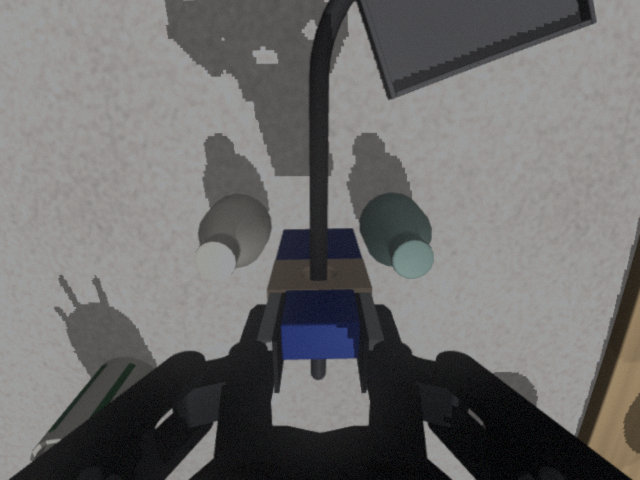

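The gripper closed on the blue tab (281–358, 290–358) with the tile square on the rod. I'll lift it about 4 mm to centre the hole on the rod.

Request:
arm_command --pt "0 0 -0.1" --pt "0 0 -0.2" --pt "0 0 -0.2" --spin '[0,0,0]'

```text
clock: 3.5
eef_pos: [0.4966, -0.1233, 0.3304]
ee_rot: [-0.0, 0.707, 0.707, -0.0]
force: [0.2, -0.2, -0.7]
grip_width: 0.029
finger_force: 56.2
```

Request:
arm_command --pt "0 0 -0.1" --pt "0 0 -0.2" --pt "0 0 -0.2" --spin '[0,0,0]'

```text
clock: 3.88
eef_pos: [0.4967, -0.1233, 0.3328]
ee_rot: [0.0, 0.707, 0.707, 0.0]
force: [0.4, 1.0, -1.4]
grip_width: 0.0287
finger_force: 56.2
```

Request:
arm_command --pt "0 0 -0.1" --pt "0 0 -0.2" --pt "0 0 -0.2" --spin '[0,0,0]'

```text
clock: 4.25
eef_pos: [0.4967, -0.1233, 0.3348]
ee_rot: [0.0, 0.707, 0.707, 0.0]
force: [-0.1, -0.4, -1.6]
grip_width: 0.0291
finger_force: 56.2
```

Request:
arm_command --pt "0.8 0 0" --pt "1.8 0 0" --pt "2.8 0 0" --pt "3.8 0 0" --pt "4.8 0 0" --spin '[0,0,0,0,0]'

```text
clock: 4.88
eef_pos: [0.4966, -0.0744, 0.3347]
ee_rot: [-0.0, 0.707, 0.707, 0.0]
force: [-0.7, -0.7, -1.2]
grip_width: 0.029
finger_force: 56.2
```

Request:
arm_command --pt "1 0 0" --pt "2 0 0" --pt "3 0 0" --pt "4 0 0" --pt "4.6 0 0" --spin '[0,0,0,0,0]'

```text
clock: 5.5
eef_pos: [0.4966, -0.0286, 0.3347]
ee_rot: [-0.0, 0.707, 0.707, 0.0]
force: [0.8, 0.8, -1.2]
grip_width: 0.0293
finger_force: 56.2
```

```bash
python3 w.py w3; python3 - <<'E'
from h import *
import pickle
o=pickle.load(open("pics/w3.pkl","rb"));im=cv2.imread("pics/w3.png")
B=np.array([.4958,-.028]);c=B+[.05,0]
P=[[*(c+.05*np.array([-np.cos(a),np.sin(a)])),.14] for a in np.linspace(0,1.2,9)]
e=np.array([np.cos(.3708),np.sin(.3708)]); P+=[[*(np.array(P[-1][:2])+e*s),.14] for s in (.03,.06,.09,.12,.131)]
for u in proj("wrist",P,o):
    if 0<=u[0]<640 and 0<=u[1]<480: cv2.circle(im,tuple(int(v) for v in u),2,(0,0,255),-1)
cv2.imwrite("pics/w3b.png",im)
E
```

```text
t 5.55 pos [ 0.4966 -0.0282  0.3347] yaw 1.5715 tilt [-1.e-04  5.e-04 -1.e+00] F [-0.3  0.1 -1.1] w 0.0289 q6 1.35 -> xyz [-9.17 -0.11 -6.54] spin -0.005
```

View pics/w3b.png

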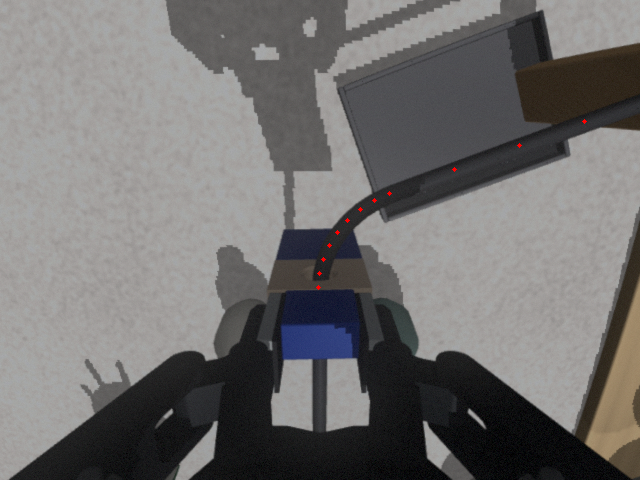

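The predicted arc (red dots) overlays the imaged rod from (319,287) to (585,121) within about a millimetre, so I'll follow it.

Request:
arm_command --pt "0.7 0.04 0" --pt "1.29 0.14 0" --pt "1.86 0.32 0" --pt "2.41 0.56 0" --pt "2.92 0.87 0" --spin '[0.12,0.24,0.36,0.48,0.6]'

```text
clock: 6.18
eef_pos: [0.5054, -0.0, 0.3347]
ee_rot: [-0.0, 0.885, 0.465, -0.0]
force: [-0.6, -0.3, -0.8]
grip_width: 0.0291
finger_force: 56.1
```

```bash
python3 -c "
from h import *
go(.546-.05*np.cos(.6),-.027+.05*np.sin(.6),.3347,1.5715-.6)"
```

```text
t 6.17 pos [ 0.5054 -0.      0.3347] yaw 0.9665 tilt [-0.  0. -1.] F [-0.6 -0.3 -0.8] w 0.0291 q6 2.02 -> xyz [ 0.06 -0.13 -0.  ] spin -0.005
```

No binding (force under 1 N), so on through the second half.

Request:
arm_command --pt "0.6 0.02 0" --pt "1.19 0.12 0" --pt "1.76 0.3 0" --pt "2.31 0.54 0" --pt "2.82 0.85 0" --spin '[0.12,0.24,0.36,0.48,0.6]'

```text
clock: 6.8
eef_pos: [0.5285, 0.0184, 0.3347]
ee_rot: [0.0, 0.983, 0.182, -0.0]
force: [-0.4, 0.0, -1.3]
grip_width: 0.0286
finger_force: 56.1
```

```bash
python3 w.py w4; python3 - <<'E'
from h import *
import pickle
o=pickle.load(open("pics/w4.pkl","rb"));im=cv2.imread("pics/w4.png")
B=np.array([.4958,-.028]);c=B+[.05,0]
q=c+.05*np.array([-np.cos(1.2),np.sin(1.2)]); e=np.array([np.cos(.3708),np.sin(.3708)])
for k,u in enumerate(proj("wrist",[[*(q+e*s),.14] for s in (0,.02,.04,.06,.08,.10,.12,.131)],o)): cv2.circle(im,tuple(int(v) for v in u),2,(0,0,255),-1)
cv2.imwrite("pics/w4b.png",im); print("bend_end",q)
E
```

```text
t 6.85 pos [0.5291 0.0186 0.3347] yaw 0.3633 tilt [ 8.e-04  1.e-04 -1.e+00] F [ 1.   0.8 -1.2] w 0.0289 q6 2.66 -> xyz [-8.06 11.76 -6.54] spin -1.214
bend_end [0.52768211 0.01860195]
```

View pics/w4b.png

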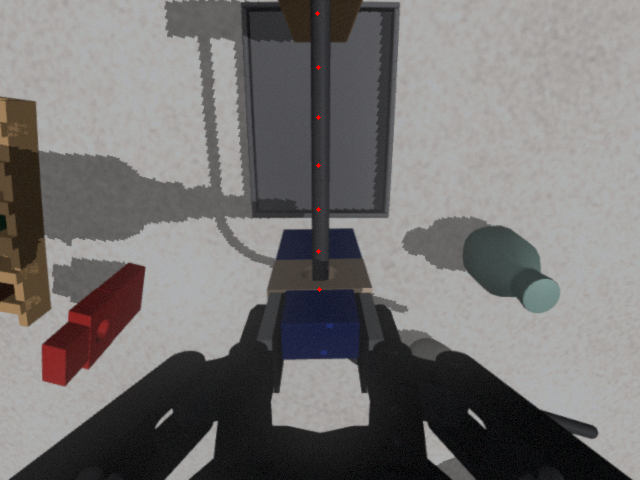

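Rod runs straight up the image at column 320 to the post, so tool x is along the drying leg. I'll slide 95 mm.

Request:
arm_command --pt "0.8 0 0" --pt "1.8 0 0" --pt "2.8 0 0" --pt "3.8 0 0" --pt "4.8 0 0" --spin '[0,0,0,0,0]'

```text
clock: 7.48
eef_pos: [0.5737, 0.0361, 0.3346]
ee_rot: [-0.0, 0.983, 0.185, 0.0]
force: [0.4, 0.3, -1.8]
grip_width: 0.0287
finger_force: 56.1
```

Request:
arm_command --pt "1 0 0" --pt "2 0 0" --pt "3 0 0" --pt "4 0 0" --pt "4.7 0 0" --spin '[0,0,0,0,0]'

```text
clock: 8.1
eef_pos: [0.6175, 0.0531, 0.3346]
ee_rot: [-0.0, 0.983, 0.184, 0.0]
force: [-0.1, 0.1, -1.3]
grip_width: 0.0288
finger_force: 56.1
```

Request:
arm_command --pt "0 0 0.2" --pt "0 0 0.4" --pt "0 0 0.45" --spin '[0,0,0]'

```text
clock: 8.48
eef_pos: [0.6165, 0.0527, 0.3299]
ee_rot: [-0.0, 0.983, 0.184, -0.0]
force: [0.1, -0.4, -0.9]
grip_width: 0.0291
finger_force: 56.1
```

Request:
arm_command --pt "0 0 0" --pt "0 0 0" --pt "0 0 0" --spin '[0,0,0]' --grip 0.1

```text
clock: 8.85
eef_pos: [0.6169, 0.0528, 0.3305]
ee_rot: [0.0, 0.983, 0.184, 0.0]
force: [0.2, -0.4, -0.0]
grip_width: 0.0469
finger_force: 0.0
```

Request:
arm_command --pt "0 0 -1" --pt "0 0 -3" --pt "0 0 -6" --pt "0 0 -10" --pt "0 0 -10" --spin '[0,0,0,0,0]'

```text
clock: 9.48
eef_pos: [0.6175, 0.0528, 0.435]
ee_rot: [0.001, 0.983, 0.184, 0.004]
force: [0.5, 0.1, 0.3]
grip_width: 0.0471
finger_force: 0.0
```

```bash
python3 - <<'E'
from h import *
o=readout.get_obs(); im=optics.read_camera("wrist"); cv2.imwrite("pics/w5.png",im[:,:,::-1])
import pickle; pickle.dump(o,open("pics/w5.pkl","wb"))
m=mask(im,(110,120,40),(125,255,255)); n,_,st,c=cv2.connectedComponentsWithStats(m)
for j in range(1,n):
    if st[j,4]>50: print(st[j],c[j],onz("wrist",[c[j]],.181,o))
ax=(.433,.281)
go(.433,.281,.43,3.344)
E
```

```text
[ 293  229   46   31 1085] [315.89861751 247.35391705] [[0.61764952 0.05478614 0.181     ]]
t 9.53 pos [0.6172 0.0528 0.4327] yaw 0.3709 tilt [ 4.6e-03 -1.0e-04 -1.0e+00] F [-0.6  0.9 -0.2] w 0.0465 q6 2.73 -> xyz [ -8.9  -27.94   0.18] spin -2.973
```

View pics/w5.png

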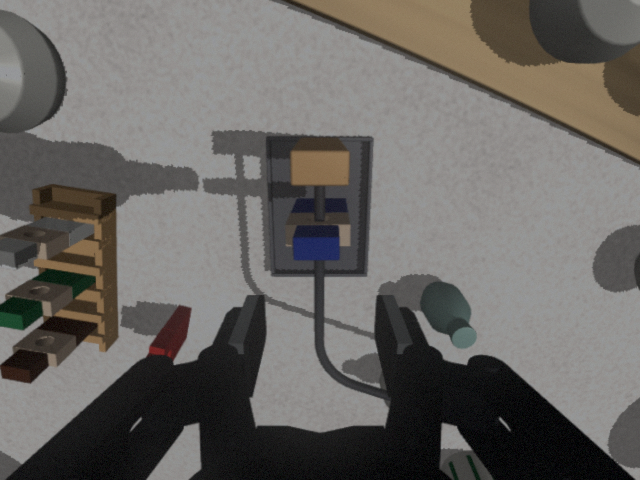

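Blue hangs at (317,244) in front of the post (320,165), over the tray and well clear. Now over to the green tile.

Request:
arm_command --pt "-1.8 -5.6 0" --pt "-3.6 -11.2 0" --pt "-5.4 -16.8 0" --pt "-7.2 -22.4 0" --pt "-8.9 -27.9 0.2" --spin '[-0.18,-0.36,-0.54,-0.72,-0.9]' --grip 0.5

```text
clock: 10.15
eef_pos: [0.4312, 0.2817, 0.4275]
ee_rot: [-0.0, 0.803, 0.596, -0.0]
force: [0.6, -0.1, -0.2]
grip_width: 0.0642
finger_force: 0.0
```

Request:
arm_command --pt "0 0 0" --pt "0 0 0" --pt "0 0 0" --pt "0 0 0" --pt "0 0 0" --spin '[-0.18,-0.36,-0.54,-0.72,-0.9]'

```text
clock: 10.78
eef_pos: [0.4324, 0.2805, 0.4272]
ee_rot: [-0.001, 0.464, 0.886, -0.001]
force: [0.1, -0.1, -0.4]
grip_width: 0.0639
finger_force: 0.0
```

Request:
arm_command --pt "0 0 0" --pt "0 0 0" --pt "0 0 0" --pt "0 0 0" --pt "0 0 0" --spin '[-0.18,-0.36,-0.54,-0.72,-0.9]'

```text
clock: 11.4
eef_pos: [0.4324, 0.2805, 0.4272]
ee_rot: [-0.001, 0.032, 0.999, -0.0]
force: [-0.2, -0.6, -1.1]
grip_width: 0.064
finger_force: 0.0
```

Request:
arm_command --pt "0 0 0" --pt "0 0 0" --pt "0 0 0" --pt "0 0 0" --spin '[-0.14,-0.27,-0.27,-0.27]'

```text
clock: 11.9
eef_pos: [0.4326, 0.2805, 0.4277]
ee_rot: [-0.0, -0.098, 0.995, -0.0]
force: [0.9, -0.7, -0.1]
grip_width: 0.0637
finger_force: 0.0
```

```bash
cat > g.py <<'E'
from h import *
import sys
o=readout.get_obs(); im=optics.read_camera("wrist"); cv2.imwrite(f"pics/{sys.argv[1]}.png",im[:,:,::-1])
import pickle; pickle.dump(o,open(f"pics/{sys.argv[1]}.pkl","wb"))
m=mask(im,(60,100,20),(85,255,255)); n,l,st,c=cv2.connectedComponentsWithStats(m)
hsv=cv2.cvtColor(im,cv2.COLOR_RGB2HSV)
for j in range(1,n):
    if st[j,4]>50:
        print(st[j],c[j].round(1)); v=hsv[...,2][l==j]; print(np.percentile(v,[5,25,50,75,95]))
go(.433,.281,.43,3.344)
E
python3 g.py w6
```

```text
[303 217  37  19 666] [321.3 226.2]
[73. 76. 77. 79. 81.]
t 11.95 pos [0.4327 0.2806 0.4279] yaw -2.9441 tilt [-6.e-04 -2.e-04 -1.e+00] F [-0.5  0.2  0.9] w 0.064 q6 0.22 -> xyz [-0.04  0.04 -0.21] spin -0.005
```

View pics/w6.png

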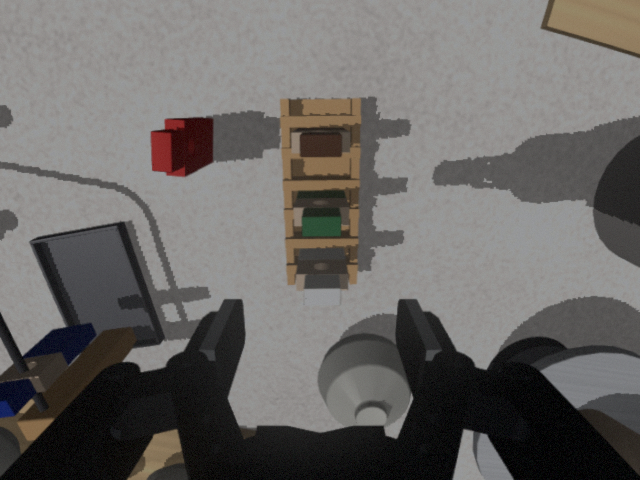

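The green tab's top face is at (321,226), square in the image, between brown (321,144) and white (322,292).

```bash
python3 - <<'E'
from h import *
import pickle
o=pickle.load(open("pics/w6.pkl","rb")); im=cv2.imread("pics/w6.png")[:,:,::-1].copy()
m=mask(im,(60,100,60),(85,255,255)); m[:210]=0;m[240:]=0
p=np.argwhere(m)[:,::-1].astype(np.float32); r=cv2.minAreaRect(p); B=onz("wrist",cv2.boxPoints(r),.127,o); c=B.mean(0)
print(r,c,np.linalg.norm(B-np.roll(B,1,0),axis=1),[np.arctan2(v[1],v[0]).round(3) for v in B-np.roll(B,1,0)])
im2=mask(im,(8,60,60),(25,255,255)); z=0*im2; z[95:290,275:368]=im2[95:290,275:368]
r=cv2.minAreaRect(np.argwhere(z)[:,::-1].astype(np.float32)); B=onz("wrist",cv2.boxPoints(r),.036,o); print(B.mean(0),[np.arctan2(v[1],v[0]).round(3) for v in B-np.roll(B,1,0)],np.linalg.norm(B-np.roll(B,1,0),axis=1))
go(c[0],c[1],.274,-2.94)
E
```

```text
((321.0, 226.0), (18.0, 36.0), 90.0) [0.43317726 0.28144196 0.127     ] [0.01427202 0.02704807 0.01427075 0.02748578] [np.float64(-2.958), np.float64(1.769), np.float64(0.214), np.float64(-1.372)]
[0.43263236 0.2804396  0.036     ] [np.float64(-2.976), np.float64(1.769), np.float64(0.231), np.float64(-1.372)] [0.18779496 0.07323217 0.18773667 0.08562339]
t 11.95 pos [0.4327 0.2806 0.4279] yaw -2.9441 tilt [-6.e-04 -2.e-04 -1.e+00] F [-0.5  0.2  0.9] w 0.064 q6 0.22 -> xyz [-0.07  0.08 15.39] spin -0.004
```

Request:
arm_command --pt "-0.1 0.1 4" --pt "-0.1 0.1 8" --pt "-0.1 0.1 11.5" --pt "-0.1 0.1 14" --pt "-0.1 0.1 15" --spin '[0,0,0,0,0]'

```text
clock: 12.58
eef_pos: [0.4329, 0.2815, 0.2766]
ee_rot: [-0.001, -0.099, 0.995, -0.0]
force: [-0.5, -0.1, -0.2]
grip_width: 0.064
finger_force: 0.0
```

Request:
arm_command --pt "0 0 0" --pt "0 0 0" --pt "0 0 0" --pt "0 0 0" --pt "0 0 0" --spin '[0,0,0,0,0]' --grip -0.35

```text
clock: 13.2
eef_pos: [0.4342, 0.282, 0.2795]
ee_rot: [0.001, -0.099, 0.995, 0.0]
force: [0.8, -0.8, 5.8]
grip_width: 0.029
finger_force: 53.3
```

Request:
arm_command --pt "0 0 -0.5" --pt "0 0 -1" --pt "0 0 -2" --pt "0 0 -3" --pt "0 0 -4" --spin '[0,0,0,0,0]'

```text
clock: 13.82
eef_pos: [0.4335, 0.2818, 0.319]
ee_rot: [0.0, -0.099, 0.995, 0.0]
force: [-0.2, 0.3, -2.8]
grip_width: 0.0287
finger_force: 52.5
```

Request:
arm_command --pt "0 0 -3" --pt "0 0 -7" --pt "0 0 -10.5" --pt "0 0 -12" --spin '[0,0,0,0]'

```text
clock: 14.32
eef_pos: [0.4338, 0.2819, 0.4408]
ee_rot: [0.002, -0.099, 0.995, 0.001]
force: [-0.8, -0.2, -1.6]
grip_width: 0.0291
finger_force: 52.7
```

Request:
arm_command --pt "0.7 -4 0" --pt "1.4 -9 0" --pt "2.1 -14 0" --pt "2.8 -19 0" --pt "3.5 -24 0" --spin '[0.15,0.3,0.45,0.6,0.75]'

```text
clock: 14.95
eef_pos: [0.4464, 0.0381, 0.4376]
ee_rot: [-0.0, 0.274, 0.962, -0.0]
force: [1.4, -0.3, -2.4]
grip_width: 0.0288
finger_force: 52.8
```

```bash
python3 -c "
from h import *
go(.480,-.215,.44,1.573)"
```

```text
t 14.95 pos [0.4464 0.0381 0.4376] yaw 2.5861 tilt [-9.e-04  2.e-04 -1.e+00] F [ 1.4 -0.3 -2.4] w 0.0288 q6 0.46 -> xyz [-16.21 -19.73  -0.25] spin 1.013
```

Request:
arm_command --pt "-3.2 -3.9 0" --pt "-6.5 -7.9 0" --pt "-9.8 -11.9 0" --pt "-13 -15.8 0" --pt "-16.2 -19.7 0" --spin '[0.16,0.32,0.48,0.64,0.8]'

```text
clock: 15.58
eef_pos: [0.4815, -0.2147, 0.4374]
ee_rot: [-0.001, 0.627, 0.779, 0.0]
force: [1.0, 0.5, -1.3]
grip_width: 0.0288
finger_force: 52.8
```

Request:
arm_command --pt "0 0 0" --pt "0 0 0" --pt "0 0 0" --spin '[0.11,0.21,0.21]'

```text
clock: 15.95
eef_pos: [0.4815, -0.2132, 0.4373]
ee_rot: [-0.001, 0.703, 0.711, -0.0]
force: [1.1, -0.2, -0.6]
grip_width: 0.0292
finger_force: 52.8
```

```bash
python3 -c "
from h import *
go(.4964,-.210,.3375,1.572)"
```

```text
t 15.95 pos [ 0.4815 -0.2132  0.4373] yaw 1.5814 tilt [-0.0014  0.001  -1.    ] F [ 1.1 -0.2 -0.6] w 0.0292 q6 0.99 -> xyz [0.29 1.51 9.98] spin 0.009
```

Request:
arm_command --pt "0.2 1.2 3" --pt "0.2 1.5 6" --pt "0.2 1.5 9" --pt "0.2 1.5 10" --pt "0.2 1.5 10" --spin '[0.01,0.01,0.01,0.01,0.01]'

```text
clock: 16.58
eef_pos: [0.4965, -0.2106, 0.3379]
ee_rot: [-0.001, 0.707, 0.707, -0.0]
force: [0.1, 0.1, -1.9]
grip_width: 0.0289
finger_force: 52.7
```

```bash
python3 - <<'E'
from h import *
import pickle
o=readout.get_obs(); im=optics.read_camera("wrist"); s=optics.read_camera("scene")
cv2.imwrite("pics/w7.png",im[:,:,::-1])
a=cv2.resize(im[120:420,170:470],(500,500)); b=cv2.resize(s[130:280,230:380],(500,500),interpolation=cv2.INTER_CUBIC)
for u in proj("scene",[[.496,-.2,.14],[.496,-.175,.14]]): print(u)
A=np.hstack([a,b]); A=cv2.resize(A,(800,400)); cv2.imwrite("pics/t7.png",A[:,:,::-1])
g=im.max(2).astype(int)
go(.4964,-.180,.3375,1.572)
E
```

```text
[279.24654199 164.21829587]
[284.60292864 171.20714352]
t 16.68 pos [ 0.497  -0.211   0.3393] yaw 1.5714 tilt [ 1.5e-03 -8.0e-04 -1.0e+00] F [-0.1  0.4 -1.2] w 0.029 q6 1.02 -> xyz [ 3.1  -0.06  0.18] spin -0.001
```

View pics/t7.png

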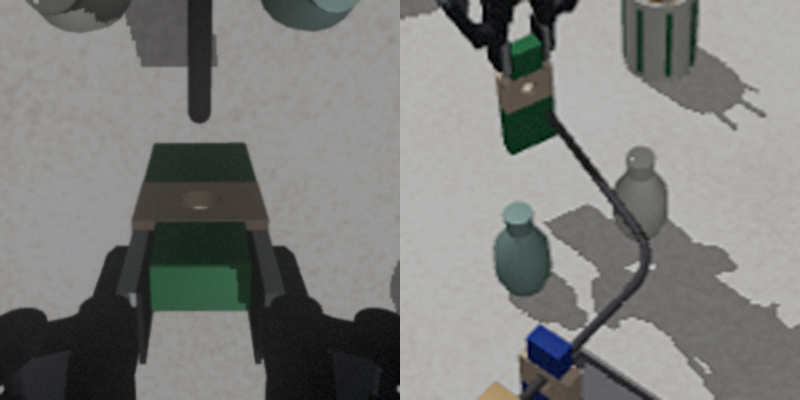

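Laterally the rod (x 200) lines up with the tile's hole (x 200). I'll check the height offset numerically before threading.

```bash
python3 - <<'E'
from h import *
import pickle
T=cam("wrist")[4]["tool_from_camera"]; K,d=cam("wrist")[:2]; Ti=np.linalg.inv(T)
def row(p): return cv2.projectPoints(np.float64(p).reshape(1,1,3),cv2.Rodrigues(Ti[:3,:3])[0],Ti[:3,3],K,d)[0].ravel()[1]
for n,lo,hi in (("w3",(110,120,20),(125,255,255)),("w7",(60,100,20),(85,255,255))):
    im=cv2.imread(f"pics/{n}.png")[:,:,::-1].copy(); m=mask(im,lo,hi); v=cv2.cvtColor(im,cv2.COLOR_RGB2HSV)[...,2].astype(int)
    r=[y for y in range(200,400) if m[y,300:340].sum()>20*255]; print(n,r[0],r[-1],[(a,b) for a,b in zip(r,r[1:]) if b-a>1])
    dv=np.array([np.median(v[y,300:340]) for y in range(300,335)]); print("top-edge",300+np.argmax(np.diff(dv))); 
for off in (.258,.260,.2636,.2655,.2675,.27): # underside distance below TCP
    print(off,"shoulder front",row((.008,0,off-.087)).round(1),"top front",row((.008,0,off-.115)).round(1),"top back",row((-.008,0,off-.115)).round(1))
go(.4964,-.180,.3375,1.572)
E
```

```text
w3 291 358 []
top-edge 324
w7 304 351 [(304, 311), (311, 313), (313, 317)]
top-edge 319
0.258 shoulder front 296.9 top front 334.9 top back 372.2
0.26 shoulder front 294.7 top front 331.7 top back 368.6
0.2636 shoulder front 290.8 top front 326.2 top back 362.4
0.2655 shoulder front 288.8 top front 323.4 top back 359.3
0.2675 shoulder front 286.8 top front 320.5 top back 356.1
0.27 shoulder front 284.3 top front 316.9 top back 352.1
t 16.68 pos [ 0.497  -0.211   0.3393] yaw 1.5714 tilt [ 1.5e-03 -8.0e-04 -1.0e+00] F [-0.1  0.4 -1.2] w 0.029 q6 1.02 -> xyz [ 3.1  -0.06  0.18] spin -0.001
```

Request:
arm_command --pt "0.4 -0.03 0" --pt "0.8 -0.05 0" --pt "1.2 -0.05 0" --spin '[0,0,0]'

```text
clock: 17.05
eef_pos: [0.4962, -0.1986, 0.3386]
ee_rot: [0.0, 0.707, 0.707, 0.0]
force: [-1.0, 0.2, -2.1]
grip_width: 0.0284
finger_force: 52.7
```

Request:
arm_command --pt "0.5 0 0.06" --pt "1 0 0.06" --pt "1.5 0 0.06" --pt "2 0 0.06" --pt "2.5 0 0.06" --spin '[0,0,0,0,0]'

```text
clock: 17.68
eef_pos: [0.4962, -0.1735, 0.3376]
ee_rot: [0.0, 0.707, 0.707, 0.0]
force: [-0.2, -0.1, -1.0]
grip_width: 0.0289
finger_force: 52.7
```

Request:
arm_command --pt "0.5 0 0" --pt "1 0 0" --pt "1.5 0 0" --pt "2 0 0" --pt "2.5 0 0" --spin '[0,0,0,0,0]'

```text
clock: 18.3
eef_pos: [0.4962, -0.1486, 0.3376]
ee_rot: [-0.0, 0.707, 0.707, 0.0]
force: [0.7, 0.3, -2.5]
grip_width: 0.0285
finger_force: 52.7
```

Request:
arm_command --pt "1 0 0" --pt "2 0 0" --pt "3 0 0" --pt "4 0 0" --pt "5 0 0" --spin '[0,0,0,0,0]'

```text
clock: 18.92
eef_pos: [0.4962, -0.0981, 0.3376]
ee_rot: [0.0, 0.707, 0.707, 0.0]
force: [-0.4, 0.2, -1.6]
grip_width: 0.0289
finger_force: 52.7
```

Request:
arm_command --pt "1 0 0" --pt "2 0 0" --pt "3 0 0" --pt "4 0 0" --pt "5 0 0" --spin '[0,0,0,0,0]'

```text
clock: 19.55
eef_pos: [0.4962, -0.0482, 0.3376]
ee_rot: [-0.0, 0.707, 0.707, 0.0]
force: [0.8, -0.2, -1.3]
grip_width: 0.0287
finger_force: 52.7
```

Request:
arm_command --pt "1 0.02 0" --pt "2 0.04 0" --pt "2 0.04 0" --spin '[0,0,0]'

```text
clock: 19.92
eef_pos: [0.4965, -0.0281, 0.3376]
ee_rot: [-0.0, 0.707, 0.708, 0.0]
force: [-0.1, -0.5, -1.8]
grip_width: 0.0291
finger_force: 52.7
```

```bash
python3 - <<'E'
from h import *
o=readout.get_obs(); im=optics.read_camera("wrist"); cv2.imwrite("pics/w8.png",im[:,:,::-1])
g=im.max(2)
for y in (240,255,270,278,365,380,400,415): # rod in front of / behind the tile
    i=np.where(g[y,290:350]<75)[0]+290; print(y,(i[0],i[-1],len(i)) if len(i) else None)
go(.4966,-.0275,.3376,1.5715)
E
```

```text
240 (np.int64(290), np.int64(349), 60)
255 (np.int64(290), np.int64(349), 60)
270 (np.int64(290), np.int64(349), 54)
278 (np.int64(290), np.int64(349), 60)
365 (np.int64(313), np.int64(326), 14)
380 (np.int64(313), np.int64(325), 13)
400 (np.int64(313), np.int64(325), 13)
415 (np.int64(313), np.int64(325), 13)
t 19.98 pos [ 0.4966 -0.0285  0.3376] yaw 1.5716 tilt [ 1.e-04 -1.e-04 -1.e+00] F [-0.3 -0.5 -1.9] w 0.029 q6 1.35 -> xyz [ 0.1 -0.   0. ] spin 0.0
```

The rod runs behind the tile at columns 313–325, so green is threaded. I'll follow the same arc as blue.

Request:
arm_command --pt "0.7 0.04 0" --pt "1.29 0.14 0" --pt "1.86 0.32 0" --pt "2.41 0.56 0" --pt "2.92 0.87 0" --spin '[0.12,0.24,0.36,0.48,0.6]'

```text
clock: 20.6
eef_pos: [0.5054, 0.0001, 0.3376]
ee_rot: [0.0, 0.886, 0.465, -0.0]
force: [-0.2, 0.1, -2.6]
grip_width: 0.0287
finger_force: 52.8
```

Request:
arm_command --pt "0.6 0.02 0" --pt "1.19 0.12 0" --pt "1.76 0.3 0" --pt "2.31 0.54 0" --pt "2.82 0.85 0" --spin '[0.12,0.24,0.36,0.48,0.6]'

```text
clock: 21.22
eef_pos: [0.5285, 0.0185, 0.3375]
ee_rot: [0.0, 0.983, 0.182, -0.0]
force: [0.0, 0.4, -2.1]
grip_width: 0.029
finger_force: 52.8
```

```bash
python3 -c "
from h import *
go(.5726,.0355,.3376,.3668)"
```

```text
t 21.23 pos [0.5285 0.0185 0.3375] yaw 0.3663 tilt [-0.e+00 -1.e-04 -1.e+00] F [ 0.   0.4 -2.1] w 0.029 q6 2.66 -> xyz [ 4.73 -0.   -0.01] spin -0.001
```

Request:
arm_command --pt "0.9 0 0" --pt "1.8 0 0" --pt "2.7 0 0" --pt "3.6 0 0" --pt "4.5 0 0" --spin '[0,0,0,0,0]'

```text
clock: 21.85
eef_pos: [0.5707, 0.0353, 0.3375]
ee_rot: [-0.0, 0.983, 0.184, -0.0]
force: [0.0, -0.2, -2.1]
grip_width: 0.029
finger_force: 52.8
```

Request:
arm_command --pt "0 0 0.2" --pt "0 0 0.35" --pt "0 0 0.4" --pt "0 0 0.4" --spin '[0,0,0,0]'

```text
clock: 22.35
eef_pos: [0.5699, 0.035, 0.3336]
ee_rot: [-0.0, 0.983, 0.184, -0.0]
force: [0.6, -0.9, -2.6]
grip_width: 0.0286
finger_force: 52.8
```

Request:
arm_command --pt "0 0 0" --pt "0 0 0" --pt "0 0 0" --spin '[0,0,0]' --grip 0.1

```text
clock: 22.72
eef_pos: [0.5702, 0.0351, 0.3339]
ee_rot: [0.0, 0.983, 0.184, 0.0]
force: [0.4, 0.5, -0.6]
grip_width: 0.0469
finger_force: 0.0
```

Request:
arm_command --pt "0 0 -1" --pt "0 0 -3" --pt "0 0 -6" --pt "0 0 -10" --pt "0 0 -10" --spin '[0,0,0,0,0]'

```text
clock: 23.35
eef_pos: [0.5709, 0.0351, 0.438]
ee_rot: [0.001, 0.983, 0.184, 0.004]
force: [0.7, 0.5, -0.2]
grip_width: 0.0468
finger_force: 0.0
```

```bash
cat > c.py <<'E'
from h import *
o=readout.get_obs(); im=optics.read_camera("wrist"); t=optics.read_camera("top"); cv2.imwrite("pics/w9.png",im[:,:,::-1]); cv2.imwrite("pics/t9.png",t[:,:,::-1])
for nm,lo,hi in (("blue",(110,120,30),(125,255,255)),("green",(60,100,30),(85,255,255))):
    for cn,i in (("wrist",im),("top",t)):
        m=mask(i,lo,hi); n,_,st,c=cv2.connectedComponentsWithStats(m)
        for j in range(1,n):
            if st[j,4]>40: print(nm,cn,st[j],onz(cn,[c[j]],.18,o)[0].round(4))
# bystanders: top picture then and now
a=cv2.imread("pics/top0.png"); df=cv2.absdiff(a,t[:,:,::-1].copy()).max(2)>45
n,_,st,c=cv2.connectedComponentsWithStats(df.astype(np.uint8))
for j in range(1,n):
    if st[j,4]>15: print("diff",st[j])
go(*o["eef_pos"],.37)
E
python3 c.py
```

```text
blue wrist [ 292  153   49   30 1330] [0.6172 0.0548 0.18  ]
blue top [543 109  71  47 206] [ 0.7389 -0.62    0.18  ]
blue top [542 141  26  36 119] [ 0.6586 -0.5454  0.18  ]
blue top [588 152  25  25  51] [ 0.6415 -0.6623  0.18  ]
green wrist [295 234  44  24 925] [0.5709 0.0362 0.18  ]
green wrist [454 435  12  27  61] [ 0.4477 -0.1375  0.18  ]
green wrist [464 461  11  19  45] [ 0.4269 -0.1585  0.18  ]
green top [ 565  192   72   71 4017] [ 0.4983 -0.6479  0.18  ]
diff [296 136   9  32  91]
diff [315 136  14  57 330]
diff [257 138  20  46 276]
diff [243 143   3  19  23]
diff [303 168  11  26  94]
diff [268 172  32  64 678]
diff [232 197  28  84 871]
diff [299 208   8  13  32]
diff [363 229  11   8  76]
diff [308 232   8  18  83]
diff [322 239  30  11 199]
diff [363 238  11  10  81]
diff [321 253  30   8 145]
diff [ 306  254   13  140 1063]
diff [193 265  23  10 144]
diff [250 271  12  18 173]
diff [176 276  12   6  34]
diff [ 117  294  125  186 3804]
diff [   0  360  118  120 7016]
diff [ 90 378   5  12  31]
diff [ 279  408   32   61 1261]
diff [354 429  15  12  97]
diff [362 444  11  26 176]
diff [295 467  20  13 151]
diff [286 472   5   8  25]
t 23.45 pos [0.5702 0.0351 0.4344] yaw 0.3709 tilt [ 0.0017 -0.     -1.    ] F [ 0.   0.1 -0.9] w 0.0472 q6 2.69 -> xyz [ 0.06  0.03 -0.36] spin 0.001
```

```bash
python3 - <<'E'
from h import *
for f in ("top0","t9"):
    im=cv2.imread(f"pics/{f}.png")[:,:,::-1].copy(); m=mask(im,(0,120,15),(8,255,255))|mask(im,(172,120,15),(180,255,255))
    m[:,:235]=0; m[:,275:]=0; m[:255]=0; m[305:]=0; p=np.argwhere(m); print(f,len(p),p.min(0),p.max(0),p.mean(0).round(1))
im=optics.read_camera("wrist")
for nm,lo,hi in (("blue",(110,120,30),(125,255,255)),("green",(60,100,30),(85,255,255))):
    n,_,st,c=cv2.connectedComponentsWithStats(mask(im,lo,hi)); print(nm,[list(s) for s in st[1:] if s[4]>100])
E
```

```text
top0 175 [271 250] [288 261] [279.7 255.3]Traceback (most recent call last):
  File "<stdin>", line 4, in <module>
    return umr_minimum(a, axis, None, out, keepdims, initial, where)
ValueError: zero-size array to reduction operation minimum which has no identity
```

```bash
python3 - <<'E'
from h import *
def red(im):
    m=mask(im,(0,150,15),(8,255,255))|mask(im,(172,150,15),(180,255,255)); n,_,st,c=cv2.connectedComponentsWithStats(m); return [[int(v) for v in s] for s in st[1:] if s[4]>40]
s=optics.read_camera("scene"); cv2.imwrite("pics/s9.png",s[:,:,::-1])
for f in ("scene0","s9","top0","t9","w5","w6","w8","w9"): print(f,red(cv2.imread(f"pics/{f}.png")[:,:,::-1].copy()))
t=cv2.imread("pics/t9.png"); print(t[262:300:6,245:270:4].tolist()[:4])
a=cv2.imread("pics/scene0.png"); df=(cv2.absdiff(a,s[:,:,::-1].copy()).max(2)>45).astype(np.uint8)
n,_,st,c=cv2.connectedComponentsWithStats(df)
for j in range(1,n):
    if st[j,4]>25: print("diff",st[j])
E
```

```text
scene0 [[390, 261, 25, 42, 614]]
s9 [[390, 261, 25, 42, 612]]
top0 [[250, 272, 11, 17, 156]]
t9 []
w5 [[150, 346, 27, 12, 159]]
w6 [[151, 118, 62, 58, 2887]]
w8 []
w9 [[143, 301, 18, 12, 130], [159, 308, 8, 13, 58], [128, 322, 21, 29, 427]]
[[[71, 81, 83], [72, 83, 85], [78, 88, 90], [80, 90, 93], [83, 93, 98], [83, 91, 95], [84, 93, 97]], [[70, 79, 83], [78, 84, 90], [79, 88, 93], [80, 91, 94], [80, 91, 95], [84, 93, 97], [83, 94, 97]], [[71, 81, 85], [78, 86, 91], [79, 88, 90], [82, 94, 96], [82, 93, 97], [84, 95, 98], [86, 96, 101]], [[72, 81, 84], [79, 88, 90], [75, 87, 90], [82, 92, 97], [80, 91, 95], [84, 94, 99], [81, 92, 96]]]
diff [292   0  13  20 127]
diff [343   0  19   2  30]
diff [590   0  44  29 530]
diff [  254     2    84   222 11199]
diff [ 551   54   45   59 1504]
diff [474  61  33  21 263]
diff [466  84  20  51 548]
diff [  409   105   231   356 26485]
diff [537 177  13  13  53]
diff [491 204  18   6  53]
diff [496 215  39  17 374]
diff [294 232  22  20 227]
diff [320 234  20  22 172]
diff [297 240  35  32 374]
diff [275 252  24  25 279]
diff [298 266  15  15 119]
diff [282 280  16  17 189]
diff [324 305  10  10  54]
diff [334 313  18  14 118]
diff [400 313  44  47 799]
diff [309 321  11  11  63]
diff [349 325  69  56 884]
diff [320 330  16  14 119]
diff [419 358  15  12  97]
diff [386 367  27  21 189]
diff [446 367  19  14 108]
```

The red decoy hasn't moved (same place in the scene view; the arm hides it from the top camera), and both tiles hang on the drying leg with the gripper clear.

```bash
python3 -c "
from station import finish_job
print(finish_job())"
```

```text
the job is handed in; nothing more can be done
None
```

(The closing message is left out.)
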